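Pull out the tray and raise the document camera to its second stop

TASK

Pull the tray of the low cabinet on the classroom desk all the way out to its stop, then press the round release button on top of the document camera standing in it until the button stays in. Then take the camera head and pull it straight up, past the first stop to the second, so that both sections of its telescopic mast are fully out. Finish while still holding the head up there (the mast sinks if let go), with the tray still out and the other things on the desk and cabinet left where they are.

Things in the scene. Friction and masses are not known exactly. Their poses are not given: they have to be found in the camera images.
- cabinet: Fixed low grey cabinet, 280 mm deep, 280 wide, 185 high, open at its front, which faces the robot. Origin at desk level in the middle of the front face; its x axis points into the cabinet (away from the robot), y to its left side, z up. The tray slides out along -x. The cabinet stands anywhere and turned up to 0.25 rad on the desk.
- tray (a joint): How far the tray is out, in m: 0 shut, 0.16 at its stop; starts 0 to 30 mm open. About 4 N of friction; it stays where left. Its white front panel is 276 mm wide, 12 thick, its upper edge 177 mm above the desk; shut, it stands just ahead of the cabinet's front. The tray's side walls are low (45 mm above the desk).
- tray_handle (a point): Middle of the tray's steel handle bar: a horizontal round bar 10 mm thick and 110 mm long across the cabinet (along its y), 155 mm above the desk (30 mm below the cabinet's top), its centre line 38 mm ahead of the panel's outer face, so that there are 33 mm of free room between bar and panel. Axes as the cabinet's. Can be pinched from above.
- camera_head: White head of the document camera, a block 64 mm long (along the cabinet's x), 32 wide, 28 high, with axes as the cabinet's. Origin at mid height and mid width, on the axis of the vertical mast, the place to grip it across its width. It reaches 22 mm from here to +x and 42 mm to -x, where a lens hangs to 25 mm below. With the mast down it is 152 mm above the desk.
- button_top (a point): Middle of the top of the round release button, 18 mm across, in the middle of the head's top right over the mast, 21 mm above the head's origin; it stands 7 mm proud of the head. Pressed straight down with about 4 to 5 N.
- release (a joint): How far the button is pushed in, in m: 0 out, 0.005 fully in. It stays in where it is pushed (no spring back). A latch keeps the mast locked down until it is pressed in most of the way (about 3.5 mm); press it fully in.
- upper_tube (a joint): How far the thin upper section of the mast, which carries the head, is drawn out of the lower section, in m: 0 down, 0.075 fully out (the first stop). It slides easily, comes out first and sinks by its weight when let go. The moving parts weigh about 0.3 kg in all.
- lower_tube (a joint): How far the lower section of the mast is drawn out of the fixed outer tube, in m: 0 down, 0.070 fully out. It comes after the first stop, with about 7 N of friction. With both sections fully out (the second stop) the head has risen by 145 mm.
- tape_roll: Bystander: roll of white tape, 84 mm across, 20 high, lying on the cabinet's top. Origin in the middle of its underside.
- glue_bottle: Bystander: white glue bottle, 44 mm across, 110 high, standing on the desk left of the cabinet. Origin in the middle of its underside.
- glue_stick: Bystander: white glue stick, 28 mm across, 90 high, standing on the desk right of the cabinet. Origin in the middle of its underside.
- dock (a joint): Where the camera's black foot (75 x 85 mm) sits across the tray, in m, + to the cabinet's left: within 0.05 of the middle; stiff, it moves only under more than 50 N. The mast stands 84 mm behind the outer face of the tray's front panel: under the cabinet's top with the tray shut, 88 mm ahead of the cabinet's front with the tray at its stop.

How it is judged:
On the way, in this order (a step that is already met when the one before it is completed fails the run):
1. the tray is out to its stop (value of joint tray above 0.15 m), for 0.1 s.
2. the release button is pushed in while the mast is down (value of joint release above 0.0038 m and value of joint upper_tube below 0.005 m), for 0.1 s.
3. the gripped head has been pulled up to the first stop (value of joint upper_tube above 0.067 m and contact force between the fingers and camera_head above 1 N).
At the end, for the whole second after the job is handed in: Both mast sections are out to within 8 mm of their stops (upper 75 mm, lower 70 mm), the head is at rest and still held by the fingers (contact over 2 N), and the tray is within 15 mm of its stop (value of joint upper_tube above 0.067 m and value of joint lower_tube above 0.062 m and contact force between the fingers and camera_head above 2 N and value of joint tray above 0.145 m and linear speed of camera_head below 0.02 m/s); the arm keeps its last pose, push and grip.
It fails at once if a bystander is moved by more than 30 mm or knocked over (distance of any of tape_roll, glue_bottle, glue_stick from where it was at the start of the episode above 0.03 m or angle between any of glue_bottle, glue_stick's own z axis and vertical above 0.7 rad).
It also fails if it takes over 58 s, if anything falls off the work surface, if the arm or the gripper's body presses on something with over 40 N, if the wrist force passes 120 N, or if a joint passes its speed limit or range.

ROBOT

A 7-joint arm with a two-finger parallel gripper is mounted at the origin on the work surface. World frame = base frame: x ahead of the robot, y to its left, z up, the work surface at z = 0. Lengths are in m, angles in rad, forces in N, time in s.
With the tool pointing down it reaches from about 0.4 to 0.875 m from the base axis. Payload 6.5 kg.
Tool frame: the origin (TCP) lies at the very end of the fingers, on their centre line; the grasp point (between the pads) lies 19 mm behind it; z points along the fingers, y is the line along which they close (so a half turn about z gives the same grasp; the last joint's range is limited). The gripper opens to 85 mm and grips with 20 to 120 N. Pads are 22 mm wide; open, the fingers measure 114 mm over their backs; the gripper's body (76 mm by 85 mm) begins 54 mm behind the grasp point. The pads swing forward as they close: fully open they stand 13 mm farther back than shut.
Start: joints at [-1.22, 0.536, -0.004, 1.538, 0.003, 1.067, -0.071], TCP at [0.263, 0.594, 0.231] pointing down, gripper open.
Joint ranges: [-2.7, 2.7], [-0.37, 2.16], [-1.27, 1.26], [0.24, 2.4], [-1.31, 4.45], [0.19, 1.91], [-2.76, 2.76]. Speed limits (rad/s): [2.39, 2.39, 3.14, 3.14, 3.14, 3.14, 3.14].

INTERFACE

Orientations are given as a 3x3 rotation matrix whose columns are the frame's x, y, z axes.
In Python, from rig import read_state, grab_frame, hand_in gives the robot as it stands. The module is installed in compiled form; this text tells all that it offers.
- The arm moves only by the tool step_arm, never from a script. Its argument "commands" is a list of rows, each an object of numbers: "x", "y", "z": the shift along the tool's x, y, z normalised to -1 to 1, where 1 is 0.12 m; "wx", "wy", "wz": the turn, a rotation vector about the tool's x, y, z normalised to -1 to 1, where 1 is 90 degrees. In form: [{"x": .., "y": .., "z": .., "wx": .., "wy": .., "wz": ..}, ...]. A call has 1 to 12 rows; each row is the pose to reach, as a shift and turn from the pose commanded when the call began, along the tool's axes at that moment; what a row does not reach only later rows make up. A row lasts 1/10 s, in which the tool goes at most 50 mm and 8.59 degrees, less where a joint would pass 70% of its speed; a pose out of reach is approached as far as the arm can. A call with a number of a shift or a turn outside -1 to 1 is refused whole. A call with a gripper value outside its range is refused whole. "gripper" is the closure, from 0 (fully open) to 1 (shut), set as the call begins (left out, the last holds). The fingers move at their own pace and stop on an object; the grip force is fixed at half the most. Time passes only in rows, so rows that repeat a pose let the fingers close. It gives the time, the measured TCP pose, the force, the opening and the grip force at its end, in the units of the state.
- read_state(): the state, without advancing time (a new reading comes with each control period).
- grab_frame(name): name is "scene" or "top"; returns a dict with "image" (400x640x3 uint8, red, green, blue), "camera_matrix" (3x3 intrinsics, pixels), "D" ([k1, k2, p1, p2, k3] as OpenCV has them; the pictures are not rectified), "cam_to_world" (4x4, takes a point from camera to world coordinates). Camera axes: x right, y down, z forward; pixel columns grow to the right and rows downward; lengths in m; the calibration is good to about 2 mm. A picture is of the moment at which its call begins. There is no depth.
- hand_in(): hands the job in; it is judged then, once.
The state is a dict: "clock": time; "joints": joint angles; "qd": joint speeds; "tau": joint torques, N m; "tool_pos": TCP position; "eef_rot": TCP orientation; "wrist_force": force on the tool from outside, world axes, zero at the start; "ft_torque": the same for the moment, N m; "width": finger opening in m; "gripper_force": force on a finger pad.
Only numpy, scipy, OpenCV 4.12 (cv2) and the standard library are available. Lean on these libraries where they do the work, as an engineer would, in place of code of your own. Each camera call takes 0.05 s, during which the arm holds its last target. There are 200 camera calls.

## Working session

There is one attempt and no reset: what is moved stays moved. The work goes in short steps, Python scripts to look and compute and a tool call to move; the robot and the scene stay as the last step left them, time stands still between calls to the robot, and variables do not carry over. Pictures are saved under pics/ and viewed, at most 10 in all, crops included, and the job is handed in when it is done.

Besides the shell and the picture viewer there is one more tool, called after ">>>" as a command line: name --argument value ..., lists and objects as JSON in quotes. step_arm: Moves the arm, as the interface text tells. Its arguments: {"type":"object","properties":{"commands":{"type":"array"},"gripper":{"type":"number"}},"required":["commands"]}

```bash
mkdir -p pics
cat > h.py <<'E'
import numpy as np,cv2
from rig import read_state,grab_frame,hand_in
def snap(n,f):
    d=grab_frame(n); cv2.imwrite('pics/'+f,d['image'][:,:,::-1]); np.savez('pics/'+f+'.npz',**{k:np.array(v) for k,v in d.items()}); return d
def load(f): return np.load('pics/'+f+'.npz')
def proj(d,P):
    T=np.linalg.inv(d['cam_to_world']); r,_=cv2.Rodrigues(T[:3,:3])
    return cv2.projectPoints(np.atleast_2d(np.float64(P)),r,T[:3,3],d['camera_matrix'],d['D'])[0][:,0]
def ray(d,uv):
    p=cv2.undistortPoints(np.float64([[uv]]),d['camera_matrix'],d['D'])[0,0]
    v=d['cam_to_world'][:3,:3]@np.r_[p,1]; return d['cam_to_world'][:3,3],v/np.linalg.norm(v)
def atz(d,uv,z):
    o,v=ray(d,uv); return o+v*(z-o[2])/v[2]
def tri(d1,u1,d2,u2):
    o,v=ray(d1,u1);p,w=ray(d2,u2); s=np.linalg.lstsq(np.c_[v,-w],p-o,rcond=None)[0]
    a,b=o+s[0]*v,p+s[1]*w; return (a+b)/2,np.linalg.norm(a-b)
E
python3 - <<'E'
from h import *
np.set_printoptions(precision=3,suppress=True)
for n in('scene','top'):
    d=snap(n,n+'0.png'); print(n,d['cam_to_world'],d['camera_matrix'])
s=read_state(); print(s)
E
```

```text
scene [[ 0.473  0.84  -0.267  0.9  ]
 [ 0.881 -0.449  0.147 -0.085]
 [ 0.003 -0.305 -0.952  0.886]
 [ 0.     0.     0.     1.   ]] [[410.17    0.    319.317]
 [  0.    410.17  195.447]
 [  0.      0.      1.   ]]
top [[ 0.017 -0.985  0.174  0.538]
 [-1.    -0.02  -0.016  0.03 ]
 [ 0.019 -0.174 -0.985  0.977]
 [ 0.     0.     0.     1.   ]] [[392.345   0.    319.315]
 [  0.    392.345 206.196]
 [  0.      0.      1.   ]]
{'clock': 0.1, 'joints': array([-1.22 ,  0.537, -0.004,  1.539,  0.003,  1.067, -0.071]), 'qd': array([ 0.001, -0.003, -0.   , -0.003, -0.002,  0.001, -0.002]), 'tau': array([  0.003, -58.456,   1.052, -25.977,   0.013,   0.005,   0.   ]), 'tool_pos': array([0.263, 0.594, 0.23 ]), 'eef_rot': array([[-0.914,  0.405, -0.001],
       [ 0.405,  0.914, -0.002],
       [-0.   , -0.002, -1.   ]]), 'wrist_force': array([ 0.16 , -0.325, -0.224]), 'ft_torque': array([-0.028,  0.006, -0.027]), 'gripper_force': 0.0, 'width': 0.08525528330766495}
```

View pics/scene0.png

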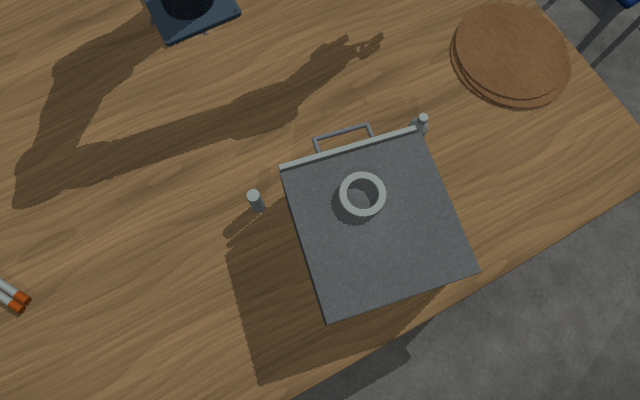

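View pics/top0.png

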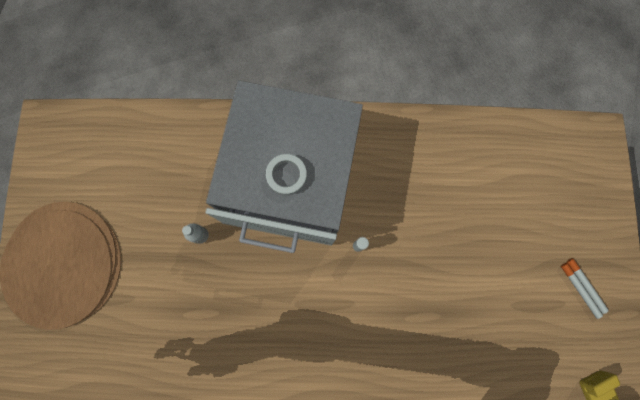

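The scene view shows the cabinet (top corners about (281,170), (416,135), (479,271), (327,322)), with the handle bar at about (314,138) to (370,125). The top view shows the bar at about (241,241) to (296,250), the bottle at (190,231) and the stick at (362,243). I'll zoom in for accuracy.

Run:
```python
import cv2,numpy as np
a=cv2.imread('pics/scene0.png')[110:185,270:430]; b=cv2.imread('pics/top0.png')[195:260,200:350]
a=cv2.resize(a,(800,375),interpolation=cv2.INTER_CUBIC)[:300]; b=cv2.resize(b,None,fx=5,fy=5,interpolation=cv2.INTER_CUBIC)[:300]
b=cv2.copyMakeBorder(b,0,0,0,50,0)
cv2.imwrite('pics/z.png',np.vstack([a,b]))
```

```text
(no output)
```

View pics/z.png

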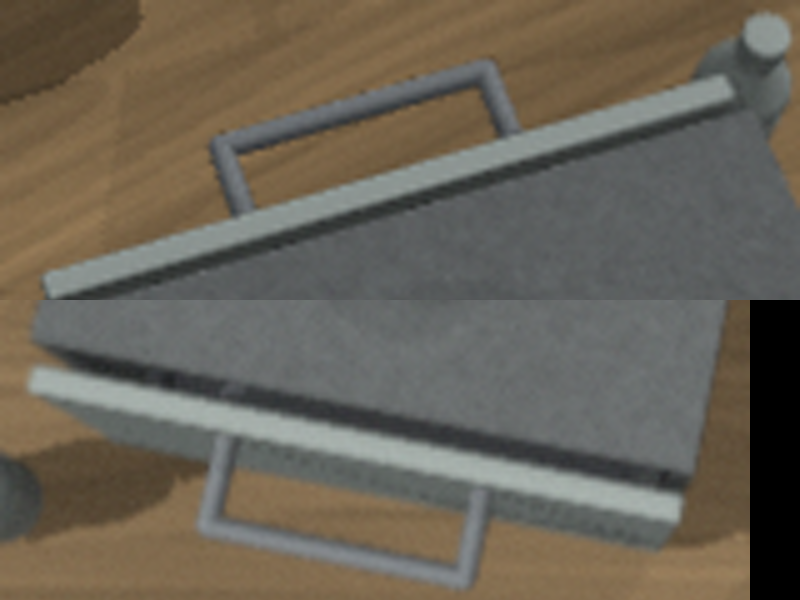

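Run:
```python
from h import *
np.set_printoptions(precision=4,suppress=True)
s,t=load('scene0.png'),load('top0.png')
P={}
for n,a,b in [('barL',(367,123.6),(241.6,239.6)),('barR',(313.6,139),(293,251)),('panL',(415,125.6),(206.4,213.4)),('panR',(279,166),(335.6,239.4)),('tape',(362,194),(286,174))]:
    P[n],e=tri(s,a,t,b); print(n,P[n],e)
for n,uv in [('cabL',(207,203)),('cabR',(338.4,230)),('bkR',(361,102)),('bkL',(235,83))]: P[n]=atz(t,uv,.185);print(n,P[n])
for a,b in [('barL','barR'),('panL','panR'),('cabL','cabR'),('bkL','bkR')]:
    d=P[a]-P[b]; print(a,np.linalg.norm(d),'yaw',np.arctan2(-d[0],d[1]),'mid',(P[a]+P[b])/2)
for n,uv,z in [('stick',(362,243),.09),('bottle',(188,230),.11)]: print(n,atz(t,uv,z))
yaw=-.19
st=read_state();R=st['eef_rot'];print(st['tool_pos'])
```

```text
barL [0.6089 0.179  0.1609] 0.0026401690000264467
barR [0.5876 0.0713 0.1576] 0.002175425634555963
panL [0.6611 0.2538 0.1735] 0.004659037606285586
panR [ 0.6122 -0.0156  0.1724] 0.0034162249511340125
tape [0.7405 0.0874 0.202 ] 0.00124313033080509
cabL [0.68   0.2486 0.185 ]
cabR [ 0.6298 -0.022   0.185 ]
bkR [ 0.9096 -0.069   0.185 ]
bkL [0.9481 0.2068 0.185 ]
barL 0.1098597627152662 yaw -0.19582409239778062 mid [0.5982 0.1252 0.1593]
panL 0.2738490198807541 yaw -0.17949945640918585 mid [0.6367 0.1191 0.1729]
cabL 0.27523804030058513 yaw -0.18363472232045397 mid [0.6549 0.1133 0.185 ]
bkL 0.27845841378056013 yaw -0.13863314519209188 mid [0.9288 0.0689 0.185 ]
stick [ 0.6121 -0.0821  0.09  ]
bottle [0.6315 0.308  0.11  ]
[0.2629 0.5938 0.2305]
```

```bash
cat >> h.py <<'E'
from scipy.spatial.transform import Rotation as Ro
YAW=-.172
CX=np.array([np.cos(YAW),np.sin(YAW),0]);CY=np.array([-CX[1],CX[0],0]);DZ=np.array([0,0,-1.])
def go(p,yv=CX):
    s=read_state();R=np.array(s['eef_rot']);T=np.c_[np.cross(yv,DZ),yv,DZ]
    d=R.T@(np.array(p)-s['tool_pos'])/.12; w=Ro.from_matrix(R.T@T).as_rotvec()/(np.pi/2)
    print('t',round(s['clock'],2),'pos',np.round(s['tool_pos'],4),'w',round(s['width'],4),'gf',s['gripper_force'],'F',np.round(s['wrist_force'],1),'q',np.round(s['joints'],2),'\nshift',np.round(d,3),'turn',np.round(w,3))
E
python3 -c "
from h import *
go([.5985,.1253,.25])"
```

```text
t 0.1 pos [0.2629 0.5938 0.2305] w 0.0853 gf 0.0 F [ 0.2 -0.3 -0.2] q [-1.22  0.54 -0.    1.54  0.    1.07 -0.07] 
shift [-4.138 -2.439 -0.158] turn [-0.001  0.001  0.844]
```

>>> step_arm --commands '[{"x": -0.5,"y": -0.3,"z": -0.16},{"x": -1,"y": -0.6,"z": -0.16},{"x": -1,"y": -0.6,"z": -0.16},{"x": -1,"y": -0.6,"z": -0.16}]' --gripper 0.7

```text
invalid input
```

>>> step_arm --commands '[{"x": -0.5,"y": -0.3},{"x": -1,"y": -0.6},{"x": -1,"y": -0.6},{"x": -1,"y": -0.6}]'

```text
invalid input
```

>>> step_arm --commands '[{"x": -0.5,"y": -0.3},{"x": -1,"y": -0.6},{"x": -1,"y": -0.6},{"x": -1,"y": -0.6}]'

```text
invalid input
```

>>> step_arm --commands '[{"x": -1,"y": -0.6,"wz": 0.1},{"x": -1,"y": -0.6,"wz": 0.2},{"x": -1,"y": -0.6,"wz": 0.3},{"x": -1,"y": -0.6,"wz": 0.4},{"x": -1,"y": -0.6,"wz": 0.5},{"x": -1,"y": -0.6,"wz": 0.6},{"x": -1,"y": -0.6,"wz": 0.7},{"x": -1,"y": -0.6,"wz": 0.8},{"x": -1,"y": -0.6,"wz": 0.844},{"x": -1,"y": -0.6,"wz": 0.844},{"x": -1,"y": -0.6,"wz": 0.844}]'

```text
invalid input
```

```bash
python3 -c "
from h import *
go([.5985,.1253,.22]);snap('top','top1.png');snap('scene','s1.png')
a=cv2.imread('pics/top1.png')[150:300,160:400];b=cv2.imread('pics/s1.png')[70:220,260:500]
cv2.imwrite('pics/z1.png',cv2.resize(np.vstack([a,b]),None,fx=2,fy=2))"
```

```text
t 0.1 pos [0.2629 0.5938 0.2305] w 0.0853 gf 0.0 F [ 0.2 -0.3 -0.2] q [-1.22  0.54 -0.    1.54  0.    1.07 -0.07] 
shift [-4.137 -2.438  0.092] turn [-0.001  0.001  0.844]
```

View pics/z1.png

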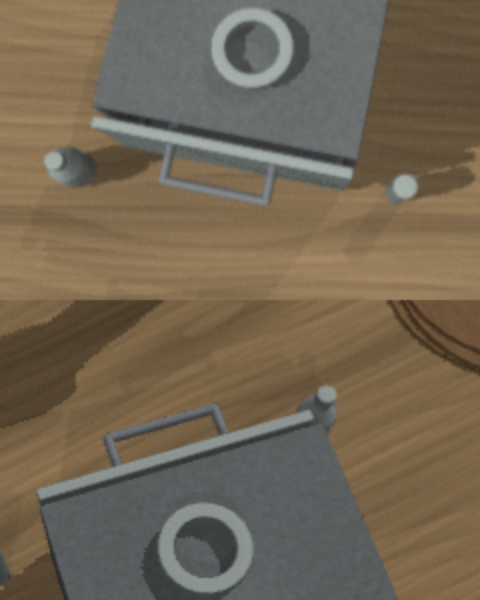

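The moves were refused, probably because every row needs all six keys, so the picture shows the scene unchanged. I'll try again with complete rows.

>>> step_arm --commands '[{"x": -0.5,"y": -0.3,"z": -0.16,"wx": 0,"wy": 0,"wz": 0},{"x": -1,"y": -0.6,"z": -0.16,"wx": 0,"wy": 0,"wz": 0},{"x": -1,"y": -0.6,"z": -0.16,"wx": 0,"wy": 0,"wz": 0},{"x": -1,"y": -0.6,"z": -0.16,"wx": 0,"wy": 0,"wz": 0}]' --gripper 0.7

```text
clock: 0.6
tool_pos: [0.3496, 0.4738, 0.251]
eef_rot: [[-0.91, 0.414, 0.003], [0.414, 0.91, -0.003], [-0.004, -0.001, -1.0]]
wrist_force: [0.0, -0.1, -0.3]
width: 0.0284
gripper_force: 0.0
```

>>> step_arm --commands '[{"x": -0.5,"y": -0.3,"z": 0,"wx": 0,"wy": 0,"wz": 0},{"x": -1,"y": -0.6,"z": 0,"wx": 0,"wy": 0,"wz": 0},{"x": -1,"y": -0.6,"z": 0,"wx": 0,"wy": 0,"wz": 0},{"x": -1,"y": -0.6,"z": 0,"wx": 0,"wy": 0,"wz": 0}]'

```text
clock: 1.0
tool_pos: [0.4286, 0.3595, 0.2505]
eef_rot: [[-0.91, 0.414, 0.002], [0.414, 0.91, -0.003], [-0.003, -0.002, -1.0]]
wrist_force: [0.4, -0.4, -0.6]
width: 0.0257
gripper_force: 0.0
```

>>> step_arm --commands '[{"x": -0.5,"y": -0.3,"z": 0,"wx": 0,"wy": 0,"wz": 0},{"x": -1,"y": -0.6,"z": 0,"wx": 0,"wy": 0,"wz": 0},{"x": -1,"y": -0.6,"z": 0,"wx": 0,"wy": 0,"wz": 0},{"x": -1,"y": -0.6,"z": 0,"wx": 0,"wy": 0,"wz": 0}]'

```text
clock: 1.4
tool_pos: [0.5084, 0.2452, 0.2506]
eef_rot: [[-0.911, 0.413, 0.002], [0.413, 0.911, -0.003], [-0.003, -0.002, -1.0]]
wrist_force: [0.3, -0.1, 0.0]
width: 0.0256
gripper_force: 0.0
```

>>> step_arm --commands '[{"x": -0.3,"y": -0.2,"z": 0,"wx": 0,"wy": 0,"wz": 0.09},{"x": -0.6,"y": -0.4,"z": 0,"wx": 0,"wy": 0,"wz": 0.18},{"x": -1,"y": -0.6,"z": 0,"wx": 0,"wy": 0,"wz": 0.27},{"x": -1,"y": -0.6,"z": 0,"wx": 0,"wy": 0,"wz": 0.36},{"x": -1,"y": -0.6,"z": 0,"wx": 0,"wy": 0,"wz": 0.45},{"x": -1,"y": -0.6,"z": 0,"wx": 0,"wy": 0,"wz": 0.54},{"x": -1,"y": -0.6,"z": 0,"wx": 0,"wy": 0,"wz": 0.63},{"x": -1,"y": -0.6,"z": 0,"wx": 0,"wy": 0,"wz": 0.72},{"x": -1,"y": -0.6,"z": 0,"wx": 0,"wy": 0,"wz": 0.81},{"x": -1,"y": -0.6,"z": 0,"wx": 0,"wy": 0,"wz": 0.844},{"x": -1,"y": -0.6,"z": 0,"wx": 0,"wy": 0,"wz": 0.844},{"x": -1,"y": -0.6,"z": 0,"wx": 0,"wy": 0,"wz": 0.844}]'

```text
clock: 2.6
tool_pos: [0.5852, 0.1378, 0.2503]
eef_rot: [[0.168, 0.986, -0.0], [0.986, -0.168, 0.0], [0.0, -0.0, -1.0]]
wrist_force: [-0.6, -0.4, -0.3]
width: 0.0257
gripper_force: 0.0
```

```bash
python3 -c "
from h import *
go([.5985,.1253,.22])"
```

```text
t 2.6 pos [0.5852 0.1378 0.2503] w 0.0257 gf 0.0 F [-0.6 -0.4 -0.3] q [-0.63  0.46  0.45  1.67 -0.22  1.06 -0.29] 
shift [-0.084  0.127  0.252] turn [-0.    -0.     0.002]
```

>>> step_arm --commands '[{"x": -0.08,"y": 0.13,"z": 0,"wx": 0,"wy": 0,"wz": 0},{"x": -0.08,"y": 0.13,"z": 0.25,"wx": 0,"wy": 0,"wz": 0},{"x": -0.08,"y": 0.13,"z": 0.5,"wx": 0,"wy": 0,"wz": 0},{"x": -0.08,"y": 0.13,"z": 0.5,"wx": 0,"wy": 0,"wz": 0}]'

```text
clock: 3.0
tool_pos: [0.5962, 0.1246, 0.1867]
eef_rot: [[0.169, 0.986, -0.007], [0.986, -0.169, -0.002], [-0.003, -0.007, -1.0]]
wrist_force: [-1.0, -0.1, -0.6]
width: 0.0256
gripper_force: 0.0
```

```bash
python3 -c "
from h import *
go([.5985,.1253,.138]);snap('top','top2.png');snap('scene','s2.png')
a=cv2.imread('pics/top2.png')[180:280,190:350];b=cv2.imread('pics/s2.png')[80:180,270:430]
cv2.imwrite('pics/z2.png',cv2.resize(np.vstack([a,b]),None,fx=3,fy=3))"
```

```text
t 3.0 pos [0.5962 0.1246 0.1867] w 0.0256 gf 0.0 F [-1.  -0.1 -0.6] q [-0.58  0.55  0.42  1.7  -0.26  0.95 -0.23] 
shift [0.01  0.02  0.406] turn [-0.004  0.002  0.001]
```

View pics/z2.png

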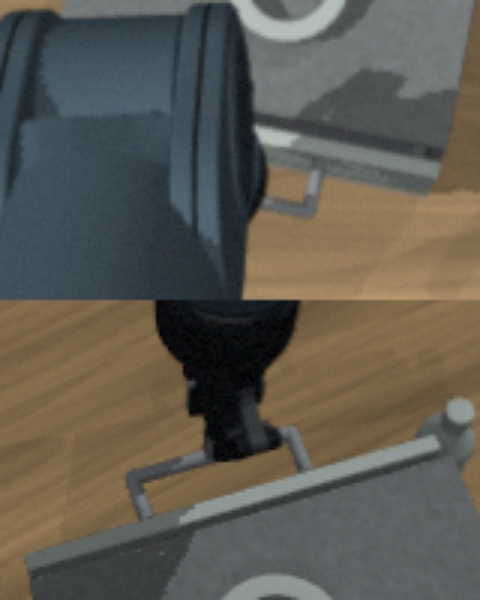

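The scene crop shows the fingertips straddling the bar line at about crop pixel (240,450). The bar runs (130,478) to (290,432). I'm going down and closing.

>>> step_arm --commands '[{"x": 0,"y": 0.01,"z": 0.2,"wx": 0,"wy": 0,"wz": 0},{"x": 0,"y": 0.01,"z": 0.4,"wx": 0,"wy": 0,"wz": 0},{"x": 0,"y": 0.01,"z": 0.4,"wx": 0,"wy": 0,"wz": 0},{"x": 0,"y": 0.01,"z": 0.4,"wx": 0,"wy": 0,"wz": 0}]'

```text
clock: 3.5
tool_pos: [0.6013, 0.1246, 0.1442]
eef_rot: [[0.171, 0.985, 0.002], [0.985, -0.171, 0.0], [0.001, 0.002, -1.0]]
wrist_force: [-0.2, 0.3, 0.2]
width: 0.0254
gripper_force: 0.0
```

>>> step_arm --commands '[{"x": 0,"y": 0,"z": 0,"wx": 0,"wy": 0,"wz": 0},{"x": 0,"y": 0,"z": 0,"wx": 0,"wy": 0,"wz": 0},{"x": 0,"y": 0,"z": 0,"wx": 0,"wy": 0,"wz": 0},{"x": 0,"y": 0,"z": 0,"wx": 0,"wy": 0,"wz": 0}]' --gripper 1

```text
clock: 3.9
tool_pos: [0.6011, 0.1248, 0.1446]
eef_rot: [[0.171, 0.985, 0.002], [0.985, -0.171, 0.001], [0.002, 0.002, -1.0]]
wrist_force: [-3.6, 0.3, 5.5]
width: 0.0073
gripper_force: 58.7
```

The width reads 7 mm with an upward push, so the grip is a little high. I'll regrip lower.

>>> step_arm --commands '[{"x": 0,"y": 0,"z": 0,"wx": 0,"wy": 0,"wz": 0},{"x": 0,"y": 0,"z": 0,"wx": 0,"wy": 0,"wz": 0},{"x": 0,"y": 0,"z": 0.03,"wx": 0,"wy": 0,"wz": 0},{"x": 0,"y": 0,"z": 0.07,"wx": 0,"wy": 0,"wz": 0},{"x": 0,"y": 0,"z": 0.07,"wx": 0,"wy": 0,"wz": 0}]' --gripper 0.7

```text
clock: 4.4
tool_pos: [0.5998, 0.1242, 0.1331]
eef_rot: [[0.171, 0.985, -0.001], [0.985, -0.171, -0.0], [-0.001, -0.001, -1.0]]
wrist_force: [-0.7, -0.3, -0.0]
width: 0.0257
gripper_force: 0.0
```

>>> step_arm --commands '[{"x": 0,"y": 0,"z": 0,"wx": 0,"wy": 0,"wz": 0},{"x": 0,"y": 0,"z": 0,"wx": 0,"wy": 0,"wz": 0},{"x": 0,"y": 0,"z": 0,"wx": 0,"wy": 0,"wz": 0},{"x": 0,"y": 0,"z": 0,"wx": 0,"wy": 0,"wz": 0}]' --gripper 1

```text
clock: 4.8
tool_pos: [0.6005, 0.1243, 0.134]
eef_rot: [[0.171, 0.985, 0.0], [0.985, -0.171, -0.0], [-0.0, 0.0, -1.0]]
wrist_force: [2.7, -0.9, -3.8]
width: 0.008
gripper_force: 58.3
```

>>> step_arm --commands '[{"x": 0,"y": -0.1,"z": 0,"wx": 0,"wy": 0,"wz": 0},{"x": 0,"y": -0.2,"z": 0,"wx": 0,"wy": 0,"wz": 0},{"x": 0,"y": -0.3,"z": 0,"wx": 0,"wy": 0,"wz": 0},{"x": 0,"y": -0.4,"z": 0,"wx": 0,"wy": 0,"wz": 0},{"x": 0,"y": -0.5,"z": 0,"wx": 0,"wy": 0,"wz": 0},{"x": 0,"y": -0.6,"z": 0,"wx": 0,"wy": 0,"wz": 0},{"x": 0,"y": -0.7,"z": 0,"wx": 0,"wy": 0,"wz": 0},{"x": 0,"y": -0.8,"z": 0,"wx": 0,"wy": 0,"wz": 0},{"x": 0,"y": -0.9,"z": 0,"wx": 0,"wy": 0,"wz": 0},{"x": 0,"y": -0.9,"z": 0,"wx": 0,"wy": 0,"wz": 0}]'

```text
clock: 5.8
tool_pos: [0.4921, 0.1441, 0.1339]
eef_rot: [[0.17, 0.986, -0.003], [0.986, -0.17, 0.001], [0.001, -0.003, -1.0]]
wrist_force: [-3.4, 2.5, -2.2]
width: 0.0082
gripper_force: 61.0
```

>>> step_arm --commands '[{"x": 0,"y": -0.08,"z": 0,"wx": 0,"wy": 0,"wz": 0},{"x": 0,"y": -0.16,"z": 0,"wx": 0,"wy": 0,"wz": 0},{"x": 0,"y": -0.24,"z": 0,"wx": 0,"wy": 0,"wz": 0},{"x": 0,"y": -0.3,"z": 0,"wx": 0,"wy": 0,"wz": 0},{"x": 0,"y": -0.33,"z": 0,"wx": 0,"wy": 0,"wz": 0},{"x": 0,"y": -0.33,"z": 0,"wx": 0,"wy": 0,"wz": 0}]'

```text
clock: 6.4
tool_pos: [0.4551, 0.1509, 0.1339]
eef_rot: [[0.17, 0.985, 0.001], [0.985, -0.17, 0.001], [0.001, 0.001, -1.0]]
wrist_force: [1.1, 5.5, -8.6]
width: 0.0081
gripper_force: 60.5
```

```bash
python3 -c "
from h import *
go([.446,.152,.138])"
```

```text
t 6.4 pos [0.4551 0.1509 0.1339] w 0.0081 gf 60.48006892204285 F [ 1.1  5.5 -8.6] q [-0.75  0.42  0.41  2.08 -0.26  0.69 -0.34] 
shift [-0.004 -0.077 -0.034] turn [ 0.    -0.001  0.001]
```

>>> step_arm --commands '[{"x": 0,"y": -0.03,"z": 0,"wx": 0,"wy": 0,"wz": 0},{"x": 0,"y": -0.06,"z": 0,"wx": 0,"wy": 0,"wz": 0},{"x": 0,"y": -0.06,"z": 0,"wx": 0,"wy": 0,"wz": 0}]'

```text
clock: 6.7
tool_pos: [0.4493, 0.1519, 0.134]
eef_rot: [[0.17, 0.985, 0.003], [0.985, -0.17, 0.001], [0.002, 0.003, -1.0]]
wrist_force: [5.2, 5.1, -13.4]
width: 0.0078
gripper_force: 60.0
```

>>> step_arm --commands '[{"x": 0,"y": -0.03,"z": 0,"wx": 0,"wy": 0,"wz": 0},{"x": 0,"y": -0.06,"z": 0,"wx": 0,"wy": 0,"wz": 0},{"x": 0,"y": -0.06,"z": 0,"wx": 0,"wy": 0,"wz": 0}]'

```text
clock: 7.0
tool_pos: [0.4494, 0.152, 0.1342]
eef_rot: [[0.172, 0.985, 0.018], [0.985, -0.172, 0.0], [0.004, 0.017, -1.0]]
wrist_force: [29.5, 1.9, -43.7]
width: 0.0081
gripper_force: 58.1
```

Stop reached. Next I relax, let go and rise.

>>> step_arm --commands '[{"x": 0,"y": 0.05,"z": 0,"wx": 0,"wy": 0,"wz": 0},{"x": 0,"y": 0.05,"z": 0,"wx": 0,"wy": 0,"wz": 0}]'

```text
clock: 7.2
tool_pos: [0.4493, 0.1519, 0.134]
eef_rot: [[0.171, 0.985, 0.004], [0.985, -0.171, 0.001], [0.002, 0.004, -1.0]]
wrist_force: [7.5, 5.9, -16.7]
width: 0.0075
gripper_force: 60.9
```

>>> step_arm --commands '[{"x": 0,"y": 0,"z": 0,"wx": 0,"wy": 0,"wz": 0},{"x": 0,"y": 0,"z": 0,"wx": 0,"wy": 0,"wz": 0},{"x": 0,"y": 0,"z": 0,"wx": 0,"wy": 0,"wz": 0},{"x": 0,"y": 0,"z": -0.15,"wx": 0,"wy": 0,"wz": 0},{"x": 0,"y": 0,"z": -0.5,"wx": 0,"wy": 0,"wz": 0},{"x": 0,"y": 0,"z": -0.9,"wx": 0,"wy": 0,"wz": 0},{"x": 0,"y": 0,"z": -1,"wx": 0,"wy": 0,"wz": 0}]' --gripper 0.7

```text
clock: 7.9
tool_pos: [0.4491, 0.1514, 0.2587]
eef_rot: [[0.172, 0.985, 0.007], [0.985, -0.172, 0.004], [0.005, 0.006, -1.0]]
wrist_force: [0.3, -0.0, -0.0]
width: 0.0258
gripper_force: 0.0
```

>>> step_arm --commands '[{"x": 0.4,"y": 0,"z": -0.3,"wx": 0,"wy": 0,"wz": 0},{"x": 0.8,"y": 0,"z": -0.5,"wx": 0,"wy": 0,"wz": 0},{"x": 1,"y": 0,"z": -0.5,"wx": 0,"wy": 0,"wz": 0},{"x": 1,"y": 0,"z": -0.5,"wx": 0,"wy": 0,"wz": 0}]'

```text
clock: 8.3
tool_pos: [0.4668, 0.2753, 0.3147]
eef_rot: [[0.163, 0.987, 0.001], [0.987, -0.163, 0.003], [0.003, 0.001, -1.0]]
wrist_force: [-0.8, -0.6, -1.5]
width: 0.0258
gripper_force: 0.0
```

>>> step_arm --commands '[{"x": 0.4,"y": 0,"z": 0,"wx": 0,"wy": 0,"wz": 0},{"x": 0.8,"y": 0,"z": 0,"wx": 0,"wy": 0,"wz": 0},{"x": 1,"y": 0,"z": 0,"wx": 0,"wy": 0,"wz": 0},{"x": 1,"y": 0,"z": 0,"wx": 0,"wy": 0,"wz": 0}]'

```text
clock: 8.7
tool_pos: [0.4863, 0.3909, 0.3124]
eef_rot: [[0.166, 0.986, -0.002], [0.986, -0.166, -0.0], [-0.001, -0.002, -1.0]]
wrist_force: [-1.1, 0.9, -0.2]
width: 0.0256
gripper_force: 0.0
```

```bash
python3 -c "
from h import *
go([.57,.128,.25]);snap('top','top3.png');snap('scene','s3.png')
a=cv2.imread('pics/top3.png')[195:320,200:360];b=cv2.imread('pics/s3.png')[60:185,270:430]
cv2.imwrite('pics/z3.png',cv2.resize(np.hstack([a,b]),None,fx=2.5,fy=2.5,interpolation=2))
cv2.imwrite('pics/z4.png',np.vstack([cv2.imread('pics/top3.png')[100:],cv2.imread('pics/s3.png')[:300]]))
"
```

```text
t 8.7 pos [0.4863 0.3909 0.3124] w 0.0256 gf 0.0 F [-1.1  0.9 -0.2] q [-1.03  0.44  0.4   1.54 -0.18  1.2  -0.77] 
shift [-2.044  1.052  0.52 ] turn [-0.001  0.     0.003]
```

View pics/z4.png

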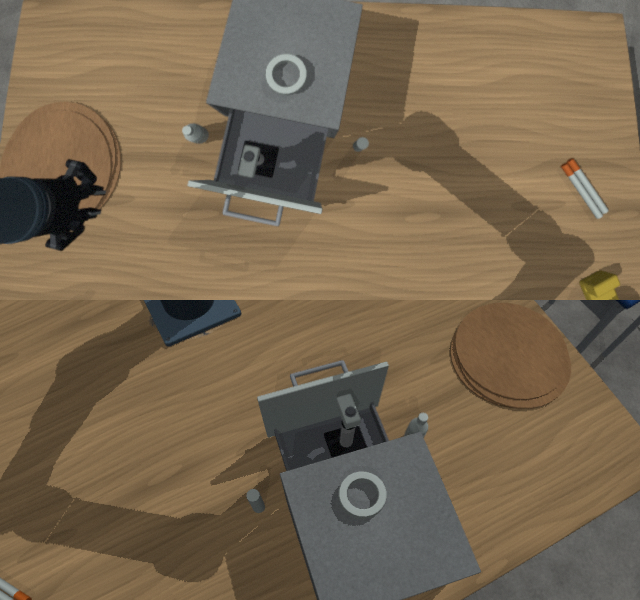

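The tray is out. The head and its dark button show at about (251,254) in the top view and (350,112) in the scene view. I'll zoom in to measure.

```bash
python3 -c "
import cv2,numpy as np
a=cv2.imread('pics/top3.png')[230:290,225:305];b=cv2.imread('pics/s3.png')[80:140,315:395]
cv2.imwrite('pics/z5.png',cv2.resize(np.hstack([a,b]),None,fx=5,fy=5,interpolation=2))
"
```

```text
(no output)
```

View pics/z5.png

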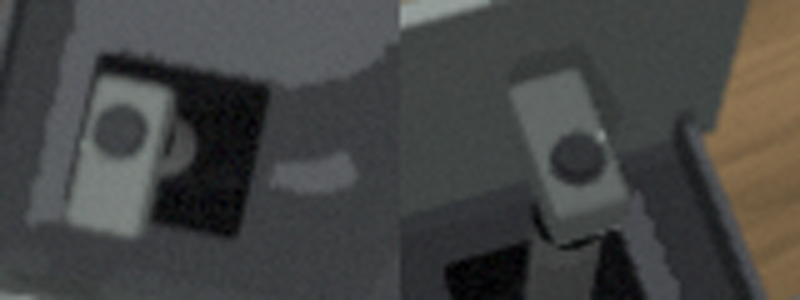

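Run:
```python
from h import *
np.set_printoptions(precision=4,suppress=True)
s,t=load('s3.png'),load('top3.png')
print('button',tri(s,(350.4,111.2),t,(248.8,255.6)))
print('btn z.173',atz(t,(248.8,255.6),.173),atz(s,(350.4,111.2),.173))
C=[atz(t,(225+x/5-.4,230+y/5-.4),.166) for x,y in [(105,75),(175,85),(150,238),(68,222)]]
print(np.array(C),'cen',np.mean(C,0), 'expected cen = mast -10mm x')
C2=[atz(s,(315+(x-400)/5-.4,80+y/5-.4),.166) for x,y in [(508,92),(578,70),(632,195),(560,222)]]
print(np.array(C2),'cen',np.mean(C2,0))
pm=np.array([.4494,.152,0])+CX*.122; print('mast on tray midline',pm)
```

```text
button (array([0.5753, 0.16  , 0.1734]), np.float64(0.001509773828166552))
btn z.173 [0.5751 0.1593 0.173 ] [0.5754 0.1608 0.173 ]
[[0.5979 0.1681 0.166 ]
 [0.5944 0.139  0.166 ]
 [0.5318 0.1467 0.166 ]
 [0.5375 0.1805 0.166 ]] cen [0.5654 0.1585 0.166 ] expected cen = mast -10mm x
[[0.5328 0.1529 0.166 ]
 [0.5372 0.1827 0.166 ]
 [0.5963 0.1736 0.166 ]
 [0.5933 0.1427 0.166 ]] cen [0.5649 0.163  0.166 ]
mast on tray midline [0.5696 0.1311 0.    ]
```

>>> step_arm --commands '[{"x": -0.3,"y": 0.2,"z": 0,"wx": 0,"wy": 0,"wz": -0.09},{"x": -0.6,"y": 0.4,"z": 0,"wx": 0,"wy": 0,"wz": -0.18},{"x": -0.9,"y": 0.5,"z": 0,"wx": 0,"wy": 0,"wz": -0.27},{"x": -0.9,"y": 0.5,"z": 0,"wx": 0,"wy": 0,"wz": -0.36},{"x": -0.9,"y": 0.5,"z": 0,"wx": 0,"wy": 0,"wz": -0.45},{"x": -0.9,"y": 0.5,"z": 0,"wx": 0,"wy": 0,"wz": -0.54},{"x": -0.9,"y": 0.5,"z": 0,"wx": 0,"wy": 0,"wz": -0.63},{"x": -0.9,"y": 0.5,"z": 0,"wx": 0,"wy": 0,"wz": -0.72},{"x": -0.9,"y": 0.5,"z": 0,"wx": 0,"wy": 0,"wz": -0.81},{"x": -0.9,"y": 0.5,"z": 0,"wx": 0,"wy": 0,"wz": -0.9},{"x": -0.9,"y": 0.5,"z": 0,"wx": 0,"wy": 0,"wz": -1},{"x": -0.9,"y": 0.5,"z": 0,"wx": 0,"wy": 0,"wz": -1}]' --gripper 1

```text
clock: 10.0
tool_pos: [0.5283, 0.2684, 0.3142]
eef_rot: [[-0.985, 0.172, -0.0], [0.172, 0.985, -0.001], [-0.0, -0.001, -1.0]]
wrist_force: [-0.5, 0.0, 0.0]
width: -0.0
gripper_force: 0.0
```

```bash
python3 -c "
from h import *
go([.5753,.16,.22],CY)"
```

```text
t 10.0 pos [0.5283 0.2684 0.3142] w -0.0 gf 0.0 F [-0.5  0.   0. ] q [-0.65  0.36  0.14  1.61 -0.05  1.18  0.9 ] 
shift [-0.541 -0.822  0.785] turn [-0.001  0.    -0.   ]
```

>>> step_arm --commands '[{"x": -0.27,"y": -0.41,"z": 0.2,"wx": 0,"wy": 0,"wz": 0},{"x": -0.54,"y": -0.82,"z": 0.5,"wx": 0,"wy": 0,"wz": 0},{"x": -0.54,"y": -0.82,"z": 0.79,"wx": 0,"wy": 0,"wz": 0},{"x": -0.54,"y": -0.82,"z": 0.79,"wx": 0,"wy": 0,"wz": 0},{"x": -0.54,"y": -0.82,"z": 0.79,"wx": 0,"wy": 0,"wz": 0}]'

```text
clock: 10.5
tool_pos: [0.5744, 0.161, 0.2182]
eef_rot: [[-0.984, 0.176, -0.003], [0.176, 0.984, -0.002], [0.003, -0.002, -1.0]]
wrist_force: [-0.2, 0.3, 0.5]
width: 0.0002
gripper_force: 0.0
```

```bash
python3 -c "
from h import *
go([.5753,.16,.178],CY)"
```

```text
t 10.5 pos [0.5744 0.161  0.2182] w 0.0002 gf 0.0 F [-0.2  0.3  0.5] q [-0.47  0.46  0.17  1.7  -0.09  0.99  1.12] 
shift [-0.01  -0.006  0.335] turn [-0.001 -0.002 -0.003]
```

>>> step_arm --commands '[{"x": 0,"y": 0,"z": 0.12,"wx": 0,"wy": 0,"wz": 0},{"x": 0,"y": 0,"z": 0.24,"wx": 0,"wy": 0,"wz": 0},{"x": 0,"y": 0,"z": 0.35,"wx": 0,"wy": 0,"wz": 0},{"x": 0,"y": 0,"z": 0.35,"wx": 0,"wy": 0,"wz": 0}]'

```text
clock: 10.9
tool_pos: [0.5737, 0.1633, 0.1752]
eef_rot: [[-0.985, 0.17, -0.003], [0.17, 0.985, -0.001], [0.003, -0.002, -1.0]]
wrist_force: [-0.4, 0.4, -0.6]
width: -0.0
gripper_force: 0.0
```

>>> step_arm --commands '[{"x": 0,"y": 0,"z": 0.02,"wx": 0,"wy": 0,"wz": 0},{"x": 0,"y": 0,"z": 0.03,"wx": 0,"wy": 0,"wz": 0},{"x": 0,"y": 0,"z": 0.03,"wx": 0,"wy": 0,"wz": 0}]'

```text
clock: 11.2
tool_pos: [0.5756, 0.1629, 0.174]
eef_rot: [[-0.985, 0.171, 0.001], [0.171, 0.985, 0.0], [-0.001, 0.0, -1.0]]
wrist_force: [0.5, 0.4, 0.7]
width: -0.0002
gripper_force: 0.0
```

>>> step_arm --commands '[{"x": 0,"y": 0,"z": 0.01,"wx": 0,"wy": 0,"wz": 0},{"x": 0,"y": 0,"z": 0.02,"wx": 0,"wy": 0,"wz": 0},{"x": 0,"y": 0,"z": 0.02,"wx": 0,"wy": 0,"wz": 0}]'

```text
clock: 11.5
tool_pos: [0.5758, 0.1629, 0.1718]
eef_rot: [[-0.985, 0.171, 0.001], [0.171, 0.985, 0.0], [-0.001, 0.001, -1.0]]
wrist_force: [-1.1, -0.0, 3.6]
width: -0.0001
gripper_force: 1.7
```

Contact at about z = 0.172. I'll correct y by -2 mm as I press on.

>>> step_arm --commands '[{"x": 0,"y": 0,"z": 0.01,"wx": 0,"wy": 0,"wz": 0},{"x": 0,"y": 0,"z": 0.02,"wx": 0,"wy": 0,"wz": 0},{"x": 0,"y": 0,"z": 0.03,"wx": 0,"wy": 0,"wz": 0},{"x": 0,"y": 0,"z": 0.03,"wx": 0,"wy": 0,"wz": 0}]'

```text
clock: 11.9
tool_pos: [0.5758, 0.1629, 0.168]
eef_rot: [[-0.985, 0.171, 0.001], [0.171, 0.985, 0.0], [-0.001, 0.0, -1.0]]
wrist_force: [0.1, -0.0, 5.3]
width: 0.0
gripper_force: 2.7
```

>>> step_arm --commands '[{"x": 0,"y": 0,"z": 0.01,"wx": 0,"wy": 0,"wz": 0},{"x": 0,"y": 0,"z": 0.02,"wx": 0,"wy": 0,"wz": 0},{"x": 0,"y": 0,"z": 0.02,"wx": 0,"wy": 0,"wz": 0}]'

```text
clock: 12.2
tool_pos: [0.5767, 0.163, 0.1677]
eef_rot: [[-0.985, 0.171, 0.003], [0.171, 0.985, 0.001], [-0.003, 0.002, -1.0]]
wrist_force: [-3.8, -1.7, 19.0]
width: -0.0001
gripper_force: 9.6
```

>>> step_arm --commands '[{"x": 0,"y": 0,"z": -0.2,"wx": 0,"wy": 0,"wz": 0},{"x": 0,"y": -0.02,"z": -0.55,"wx": 0,"wy": 0,"wz": 0},{"x": 0,"y": -0.02,"z": -0.55,"wx": 0,"wy": 0,"wz": 0},{"x": 0,"y": -0.02,"z": -0.55,"wx": 0,"wy": 0,"wz": 0},{"x": 0,"y": -0.02,"z": -0.55,"wx": 0,"wy": 0,"wz": 0},{"x": 0,"y": -0.02,"z": -0.55,"wx": 0,"wy": 0,"wz": 0},{"x": 0,"y": -0.02,"z": -0.55,"wx": 0,"wy": 0,"wz": 0}]' --gripper 1

```text
clock: 12.9
tool_pos: [0.5744, 0.1603, 0.2302]
eef_rot: [[-0.985, 0.171, -0.002], [0.171, 0.985, -0.001], [0.002, -0.001, -1.0]]
wrist_force: [-0.1, 0.1, -0.5]
width: 0.0001
gripper_force: 0.0
```

>>> step_arm --commands '[{"x": 0,"y": 0,"z": 0,"wx": 0,"wy": 0,"wz": 0},{"x": 0,"y": 0,"z": 0,"wx": 0,"wy": 0,"wz": 0},{"x": 0,"y": 0,"z": 0,"wx": 0,"wy": 0,"wz": 0},{"x": 0,"y": 0,"z": 0,"wx": 0,"wy": 0,"wz": 0},{"x": 0,"y": 0,"z": 0,"wx": 0,"wy": 0,"wz": 0}]' --gripper 0

```text
clock: 13.4
tool_pos: [0.575, 0.1604, 0.2313]
eef_rot: [[-0.985, 0.171, 0.0], [0.171, 0.985, 0.0], [-0.0, 0.0, -1.0]]
wrist_force: [-0.7, 0.3, 0.7]
width: 0.0722
gripper_force: 0.0
```

```bash
python3 -c "
from h import *
go([.5753,.16,.133],CY)"
```

```text
t 13.4 pos [0.575  0.1604 0.2313] w 0.0722 gf 0.0 F [-0.7  0.3  0.7] q [-0.47  0.45  0.17  1.69 -0.09  1.01  1.12] 
shift [-0.003 -0.003  0.819] turn [0. 0. 0.]
```

>>> step_arm --commands '[{"x": 0,"y": 0,"z": 0.2,"wx": 0,"wy": 0,"wz": 0},{"x": 0,"y": 0,"z": 0.4,"wx": 0,"wy": 0,"wz": 0},{"x": 0,"y": 0,"z": 0.6,"wx": 0,"wy": 0,"wz": 0},{"x": 0,"y": 0,"z": 0.8,"wx": 0,"wy": 0,"wz": 0},{"x": 0,"y": 0,"z": 0.82,"wx": 0,"wy": 0,"wz": 0},{"x": 0,"y": 0,"z": 0.82,"wx": 0,"wy": 0,"wz": 0},{"x": 0,"y": 0,"z": 0.82,"wx": 0,"wy": 0,"wz": 0}]'

```text
clock: 14.1
tool_pos: [0.576, 0.1607, 0.1343]
eef_rot: [[-0.985, 0.171, 0.002], [0.171, 0.985, 0.001], [-0.002, 0.001, -1.0]]
wrist_force: [0.3, -0.2, 1.1]
width: 0.0854
gripper_force: 0.0
```

>>> step_arm --commands '[{"x": 0,"y": 0,"z": 0,"wx": 0,"wy": 0,"wz": 0},{"x": 0,"y": 0,"z": 0,"wx": 0,"wy": 0,"wz": 0},{"x": 0,"y": 0,"z": 0,"wx": 0,"wy": 0,"wz": 0},{"x": 0,"y": 0,"z": 0,"wx": 0,"wy": 0,"wz": 0},{"x": 0,"y": 0,"z": 0,"wx": 0,"wy": 0,"wz": 0},{"x": 0,"y": 0,"z": 0,"wx": 0,"wy": 0,"wz": 0}]' --gripper 1

```text
clock: 14.7
tool_pos: [0.5754, 0.161, 0.1335]
eef_rot: [[-0.985, 0.171, 0.001], [0.171, 0.985, 0.001], [-0.001, 0.001, -1.0]]
wrist_force: [-0.2, 2.0, 4.3]
width: 0.031
gripper_force: 61.2
```

Gripped (31 mm, 61 N). I'll pull up slowly.

>>> step_arm --commands '[{"x": 0,"y": 0,"z": -0.05,"wx": 0,"wy": 0,"wz": 0},{"x": 0,"y": 0,"z": -0.1,"wx": 0,"wy": 0,"wz": 0},{"x": 0,"y": 0,"z": -0.15,"wx": 0,"wy": 0,"wz": 0},{"x": 0,"y": 0,"z": -0.15,"wx": 0,"wy": 0,"wz": 0}]'

```text
clock: 15.1
tool_pos: [0.5751, 0.1609, 0.1518]
eef_rot: [[-0.985, 0.171, 0.001], [0.171, 0.985, 0.001], [-0.001, 0.001, -1.0]]
wrist_force: [1.2, 3.8, -1.0]
width: 0.0312
gripper_force: 60.2
```

>>> step_arm --commands '[{"x": 0,"y": 0,"z": -0.08,"wx": 0,"wy": 0,"wz": 0},{"x": 0,"y": 0,"z": -0.16,"wx": 0,"wy": 0,"wz": 0},{"x": 0,"y": 0,"z": -0.24,"wx": 0,"wy": 0,"wz": 0},{"x": 0,"y": 0,"z": -0.32,"wx": 0,"wy": 0,"wz": 0},{"x": 0,"y": 0,"z": -0.4,"wx": 0,"wy": 0,"wz": 0},{"x": 0,"y": 0,"z": -0.43,"wx": 0,"wy": 0,"wz": 0},{"x": 0,"y": 0,"z": -0.46,"wx": 0,"wy": 0,"wz": 0},{"x": 0,"y": 0,"z": -0.5,"wx": 0,"wy": 0,"wz": 0},{"x": 0,"y": 0,"z": -0.5,"wx": 0,"wy": 0,"wz": 0}]'

```text
clock: 16.0
tool_pos: [0.5749, 0.1606, 0.2109]
eef_rot: [[-0.985, 0.171, -0.0], [0.171, 0.985, 0.0], [0.0, 0.0, -1.0]]
wrist_force: [1.1, 4.9, -1.6]
width: 0.0315
gripper_force: 61.2
```

Unlocked and at about the first stop (77 mm risen). I'll carry on up the remaining 68 mm.

>>> step_arm --commands '[{"x": 0,"y": 0,"z": -0.06,"wx": 0,"wy": 0,"wz": 0},{"x": 0,"y": 0,"z": -0.12,"wx": 0,"wy": 0,"wz": 0},{"x": 0,"y": 0,"z": -0.18,"wx": 0,"wy": 0,"wz": 0},{"x": 0,"y": 0,"z": -0.24,"wx": 0,"wy": 0,"wz": 0},{"x": 0,"y": 0,"z": -0.3,"wx": 0,"wy": 0,"wz": 0},{"x": 0,"y": 0,"z": -0.36,"wx": 0,"wy": 0,"wz": 0},{"x": 0,"y": 0,"z": -0.42,"wx": 0,"wy": 0,"wz": 0},{"x": 0,"y": 0,"z": -0.48,"wx": 0,"wy": 0,"wz": 0},{"x": 0,"y": 0,"z": -0.5,"wx": 0,"wy": 0,"wz": 0},{"x": 0,"y": 0,"z": -0.5,"wx": 0,"wy": 0,"wz": 0}]'

```text
clock: 17.0
tool_pos: [0.5747, 0.1606, 0.2702]
eef_rot: [[-0.985, 0.171, -0.001], [0.171, 0.985, 0.0], [0.001, -0.0, -1.0]]
wrist_force: [2.6, 4.6, -5.3]
width: 0.0312
gripper_force: 61.1
```

>>> step_arm --commands '[{"x": 0,"y": 0,"z": -0.03,"wx": 0,"wy": 0,"wz": 0},{"x": 0,"y": 0,"z": -0.06,"wx": 0,"wy": 0,"wz": 0},{"x": 0,"y": 0,"z": -0.06,"wx": 0,"wy": 0,"wz": 0},{"x": 0,"y": 0,"z": -0.06,"wx": 0,"wy": 0,"wz": 0}]'

```text
clock: 17.4
tool_pos: [0.5747, 0.1606, 0.2773]
eef_rot: [[-0.985, 0.171, -0.001], [0.171, 0.985, -0.0], [0.001, -0.0, -1.0]]
wrist_force: [2.4, 4.4, -5.8]
width: 0.0311
gripper_force: 61.0
```

>>> step_arm --commands '[{"x": 0,"y": 0,"z": -0.01,"wx": 0,"wy": 0,"wz": 0},{"x": 0,"y": 0,"z": -0.02,"wx": 0,"wy": 0,"wz": 0},{"x": 0,"y": 0,"z": -0.02,"wx": 0,"wy": 0,"wz": 0},{"x": 0,"y": 0,"z": -0.02,"wx": 0,"wy": 0,"wz": 0},{"x": 0,"y": 0,"z": -0.02,"wx": 0,"wy": 0,"wz": 0}]'

```text
clock: 17.9
tool_pos: [0.5744, 0.1606, 0.2788]
eef_rot: [[-0.985, 0.171, -0.002], [0.171, 0.985, -0.0], [0.002, -0.001, -1.0]]
wrist_force: [3.7, 5.3, -11.4]
width: 0.0312
gripper_force: 61.8
```

```bash
python3 -c "
from h import *
go([.5753,.16,.2785],CY);snap('top','top4.png');snap('scene','s4.png')
cv2.imwrite('pics/z6.png',np.vstack([cv2.imread('pics/top4.png')[80:380],cv2.imread('pics/s4.png')[:300]]))"
```

```text
t 17.9 pos [0.5744 0.1606 0.2788] w 0.0312 gf 61.771076917648315 F [  3.7   5.3 -11.4] q [-0.48  0.4   0.18  1.64 -0.08  1.11  1.12] 
shift [-0.008 -0.003  0.002] turn [-0.    -0.001  0.   ]
```

View pics/z6.png

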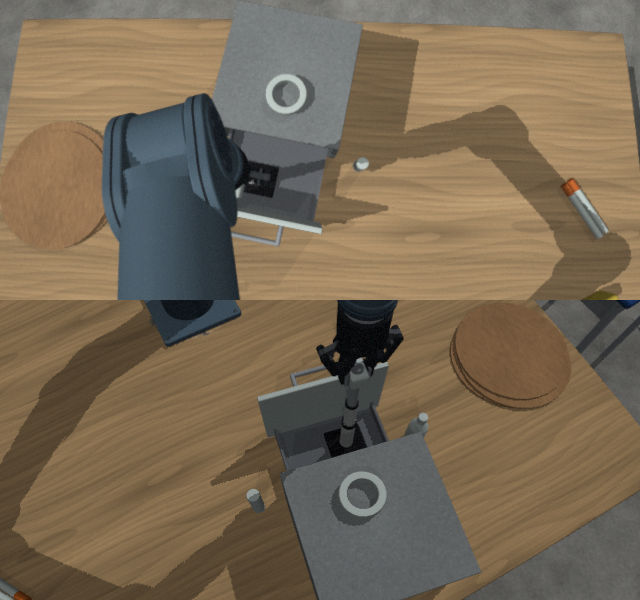

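The scene view shows the mast fully extended in its three sections, from about (345,440) to (358,370), with the head in the fingers. The tray is out and the bystanders haven't moved. The head has risen 145 mm and the pull force is climbing, so this is the second stop.

```bash
python3 -c "
from rig import hand_in
print(hand_in())"
```

```text
the job is handed in; nothing more can be done
None
```

The job is handed in at about 18 s with the tray at its stop, the button pressed in and the head held 145 mm up at the second stop; the rig returned no verdict.

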